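# Release a spray bottle from the rack and hold it up to the inspection camera

## Task

Press the rack's spring pedal fully down to its stop and hold it there a moment, so that the gate drops and the spray bottle rolls down to the end of the rails, then let the pedal come back up. Pick the bottle off the rails and hold it in the air in front of the inspection camera: cap towards the lens, bottle in line with the camera's view, tip of the cap in the middle of the view and 60 mm from the lens. Finish while still holding it there, touching nothing else, and do not drop the bottle on the bench or disturb the carton and the two standing bottles.

Things in the scene. Friction and masses are not known exactly. Their poses are not given: they have to be found in the camera images.
- rack: Fixed steel bottle rack, base plate 150 x 250 x 8 mm. Origin on the bench under the stopped bottle. Two rails (7 mm wide, at x = +-34 mm) rise towards its +y by 12 deg, with stop lips at the -y end as high as the stopped bottle's axis; bottles lie across them, along x. Between the rails is a 60 mm gap for fingers, open down to the base plate. Low side guides at x = +-52 mm.
- gate (a joint): Drop of the rack's aluminium gate: 0 up, 0.026 m with the pedal down. Two tabs between the rails, 83 mm uphill (rack +y) of the stopped bottle's axis, hold the bottle back; up, they reach 99 mm above the bench. The pedal works it: clear of the bottle from about 55 per cent of the pedal's travel.
- rack_stop (a point): Point where the bottle's origin comes to lie after rolling to the stop lips: 85 mm above the bench, straight above the rack's origin. Axes as the rack's.
- pedal (a joint): Angle of the spring pedal: 0 up (rest), 0.35 rad at its stop. It springs back up within half a second when let go. Pressing it at the pad takes about 5 N at first and 10 N at the stop, a little more when moved fast.
- pedal_pad (a point): Point to press: middle of the black rubber pad on the pedal, a plate 100 x 56 mm hinged next to the rack and reaching to the rack's -x, 75 mm from the hinge. Pedal up: 62 mm above the bench, 157 mm to the rack's -x and 70 mm to its +y of its origin; at the stop: 36 mm above the bench, 3 mm further to -x. Its axes are the rack's when up.
- bottle: The spray bottle: brown cylinder 34 mm in diameter, 90 mm long, with a white spray cap 21 mm in diameter at one end; 125 mm over all, about 70 g. Origin on the axis at mid-length of the brown cylinder (near the balance point); x axis along the bottle towards the cap. Starts lying on the rails behind the gate, cap to the rack's +x, and keeps this direction as it rolls.
- bottle_cap (a point): Tip of the white cap, on the axis, 80 mm from the bottle's origin towards the cap.
- camera: Inspection camera head (grey box, black lens barrel 42 mm in diameter) on a fixed stand, looking towards the robot's side and 22 deg (0.38 rad) downwards. Origin at the middle of the lens front, 260 mm above the bench. It looks along its own -x; its x axis points back into the head and rises by 0.38 rad; its y axis is level.
- camera_focus (a point): Point in the air 60 mm in front of the lens on the camera's axis (camera x = -60 mm), 238 mm above the bench: the cap's tip belongs here, with the bottle's origin 80 mm further from the lens on the same axis (camera x = -140 mm) and the bottle's x axis along the camera's x axis. Axes as the camera's.
- carton: Bystander: red gift carton 45 x 130 x 85 mm standing on the bench. Origin under its centre. Leave alone.
- spare1: Bystander: spray bottle like the one in the rack, standing on the bench, 125 mm high. Origin under its centre. Leave alone.
- spare2: Bystander: another such standing spray bottle, 125 mm high. Origin under its centre. Leave alone.
Not all that is in view belongs to the job. What is shaped like the bottle but blue is not meant.

How it is judged:
On the way:
1. the pedal is pressed down to its stop and held there a moment (value of joint pedal above 0.32 rad), for 0.2 s.
At the end, for the whole second after the job is handed in: Bottle held still by the fingers in the air, touching nothing else: cap tip within 15 mm of the point 60 mm in front of the lens, axis within 0.17 rad of the camera's, cap towards the lens; pedal back up; arm and fingers off camera and rack (distance between bottle_cap and camera_focus below 0.015 m and angle between the x axis of bottle and the x axis of camera, either way round below 0.17 rad and x of bottle in the frame of camera below -0.11 m and contact force between bottle and the fingers above 1 N and contact force between bottle and rack below 0.1 N and contact force between bottle and camera below 0.1 N and height (world z) of bottle above 0.15 m and contact force between each of the arm, the fingers and camera below 0.5 N and contact force between each of the arm, the fingers and rack below 0.5 N and linear speed of bottle below 0.03 m/s and value of joint pedal below 0.05 rad); the arm keeps its last pose, push and grip.
It fails at once if the bottle is dropped onto the bench or the rack's base (height (world z) of bottle below 0.05 m).
It fails at once if carton is disturbed (moved over 20 mm or tipped) (distance of carton from where it was at the start of the episode above 0.02 m or angle between carton's own z axis and vertical above 0.3 rad).
It fails at once if spare1 is disturbed (moved over 20 mm or tipped) (distance of spare1 from where it was at the start of the episode above 0.02 m or angle between spare1's own z axis and vertical above 0.3 rad).
It fails at once if spare2 is disturbed (moved over 20 mm or tipped) (distance of spare2 from where it was at the start of the episode above 0.02 m or angle between spare2's own z axis and vertical above 0.3 rad).
It also fails if it takes over 48 s, if anything falls off the work surface, if the arm or the gripper's body presses on something with over 40 N, if the wrist force passes 120 N, or if a joint passes its speed limit or range.

## Robot

A 7-joint arm with a two-finger parallel gripper is mounted at the origin on the work surface. World frame = base frame: x ahead of the robot, y to its left, z up, the work surface at z = 0. Lengths are in m, angles in rad, forces in N, time in s.
With the tool pointing down it reaches from about 0.425 to 0.875 m from the base axis. Payload 8.4 kg.
Tool frame: the origin (TCP) lies on the centre line of the jaws, within the pads' length; the fingertips stand 11 mm ahead of it and the grasp point (between the pads) lies 8 mm behind it; z points along the fingers, y is the direction in which the jaws open and shut (so a half turn about z gives the same grasp; the last joint's range is limited). The gripper opens to 85 mm and grips with 20 to 120 N. Pads are 22 mm wide; open, the fingers measure 114 mm over their backs; the gripper's body (76 mm by 85 mm) begins 54 mm behind the grasp point. The pads swing forward as they close: fully open they stand 13 mm farther back than shut.
Start: joints at [-1.348, 0.333, 0.04, 1.465, -0.013, 1.343, -0.059], TCP at [0.206, 0.617, 0.242] pointing down, gripper open.
Joint ranges: [-2.58, 2.58], [-0.38, 2.09], [-1.3, 1.39], [0.25, 2.4], [-1.5, 4.64], [0.08, 2.09], [-2.65, 2.65]. Speed limits (rad/s): [2.22, 2.22, 2.79, 2.79, 3.14, 3.14, 3.14].

## Interface

Orientations are given as a rotation vector (axis times angle).
In Python, from workcell import robot, claw, planner, eyes, job gives the robot as it stands. Calls block until the motion is done:
- robot.movep(position, orientation): joint-space move of the TCP to a pose.
- robot.line_to(position, rotation=None, vel=0.15): straight line of the TCP; rotation=None keeps the orientation; vel is the mean speed in m/s.
- robot.movej(angles): joint-space move.
- claw.gripper_to(opening, newtons=None): finger opening in m; newtons is the grip in N (None keeps the last); returns when the fingers have stopped.
- robot.sleep(seconds).
- planner.solve_ik(position, orientation): joint angles nearest the present ones, or None.
- robot.get_state(): the state.
- eyes.get_image(name): name is "scene" or "top" or "wrist"; returns a dict with "pixels" (400x640x3 uint8, red, green, blue), "z_map" (400x640 float32, m along the optical axis (not along the pixel's ray), 0 where there is no reading), "fx", "fy", "cx", "cy" (pixels), "dist" ([k1, k2, p1, p2, k3] as OpenCV has them; the pictures are not rectified), "eye" and "attitude" of the camera in the world. Camera axes: x right, y up, looking along -z (the intrinsics and any distortion apply to the point x, -y, -z); pixel columns grow to the right and rows downward; lengths in m; the calibration is good to about 2 mm. A picture is of the moment at which its call begins.
A pose or a line that the arm cannot do raises robot.IKError and nothing moves.
- job.close_job(): hands the job in, once; it reports no verdict.
The state is a dict: "time_s": time; "joint_positions": joint angles; "qvel": joint speeds; "tau": joint torques, N m; "tcp_pos": TCP position; "ee_rot": TCP orientation; "ft_force": force on the tool from outside, world axes, zero at the start; "ft_torque": the same for the moment, N m; "grip_width": finger opening in m.
Only numpy, scipy, OpenCV 4.12 (cv2) and the standard library are available. Lean on these libraries where they do the work, as an engineer would, in place of code of your own. Each camera call takes 0.05 s, during which the arm holds its last target.

## Working session

There is one attempt and no reset: what is moved stays moved. The work goes in short steps, each a Python script; the robot and the scene stay as the last script left them, time stands still between calls to the robot, and variables do not carry over. Pictures are saved under pics/ and viewed, and the job is handed in when it is done.

```bash
ls; mkdir -p pics; cat > h.py <<'E'
import numpy as np, cv2, pickle
from scipy.spatial.transform import Rotation as R
def Rm(a):
    a=np.array(a,float)
    if a.shape==(3,3): return a
    if a.shape==(3,): return R.from_rotvec(a).as_matrix()
    raise Exception(a.shape)
def grab(eyes,name,tag):
    d=eyes.get_image(name); pickle.dump(d,open(f'pics/{tag}.pkl','wb'))
    cv2.imwrite(f'pics/{tag}.png',d['pixels'][:,:,::-1]); return d
def load(tag): return pickle.load(open(f'pics/{tag}.pkl','rb'))
def cloud(d):
    v,u=np.mgrid[0:400,0:640]
    K=np.array([[d['fx'],0,d['cx']],[0,d['fy'],d['cy']],[0,0,1.]])
    p=cv2.undistortPoints(np.stack([u,v],-1).reshape(-1,1,2).astype(np.float64),K,np.array(d['dist'],float)).reshape(400,640,2)
    z=d['z_map'].astype(float)
    P=np.stack([p[...,0]*z,-p[...,1]*z,-z],-1)
    W=P@Rm(d['attitude']).T+np.array(d['eye'])
    W[z==0]=np.nan
    return W
E
python3 - <<'E'
from workcell import robot,claw,planner,eyes,job
from h import *
for n in ['scene','top','wrist']:
    d=grab(eyes,n,n+'0'); print(n,d['fx'],d['cx'],d['cy'],d['dist'],d['eye'],d['attitude'])
print(robot.get_state())
E
```

```text
pics
scene 491.64015808560765 314.7995562363122 194.55690148757608 [-0.09194995  0.          0.          0.          0.        ] [1.16806862 0.75898066 0.84636496] [0.39665053 1.2179372  2.26602002]
top 427.7317522785404 310.99970543896404 200.7233783833676 [-0.04543671  0.          0.          0.          0.        ] [ 0.43414043 -0.07060952  1.37908973] [ 0.08966598 -0.12043381 -1.54100484]
wrist 295.95398166426554 319.82662423108536 202.5618764267393 [-0.01083114  0.          0.          0.          0.        ] [0.13493047 0.63978912 0.37331104] [-0.25559934 -0.18114593  1.24058906]
{'time_s': 0.15, 'joint_positions': array([-1.34822551,  0.33377172,  0.039878  ,  1.46605995, -0.01338658,
        1.34329368, -0.05845863]), 'qvel': array([ 0.00024843, -0.00230677,  0.0005469 , -0.00282079,  0.00030992,
        0.00104448,  0.00028894]), 'tau': array([ 2.32764709e-03, -6.59044719e+01,  1.36690166e+00, -4.05869973e+01,
        1.68592273e-02,  9.61529324e-03, -1.35607135e-05]), 'tcp_pos': array([0.20547976, 0.61631209, 0.2416147 ]), 'ee_rot': array([-5.03201394e-01, -3.10092278e+00,  1.98306470e-03]), 'ft_force': array([ 0.36005365,  0.4477703 , -0.59451046]), 'ft_torque': array([-0.01812041, -0.02436544, -0.0025189 ]), 'grip_width': 0.08533788880740925}
```

View pics/scene0.png

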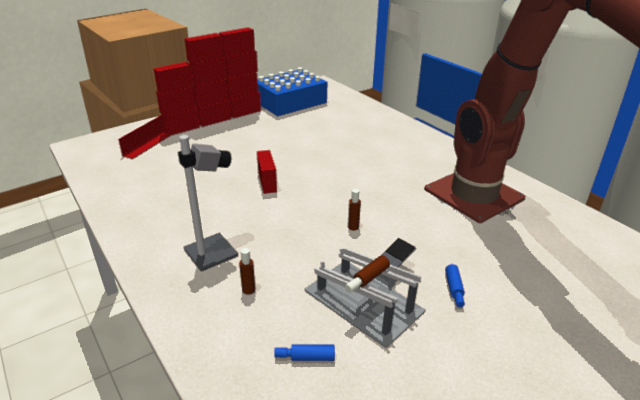

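View pics/top0.png

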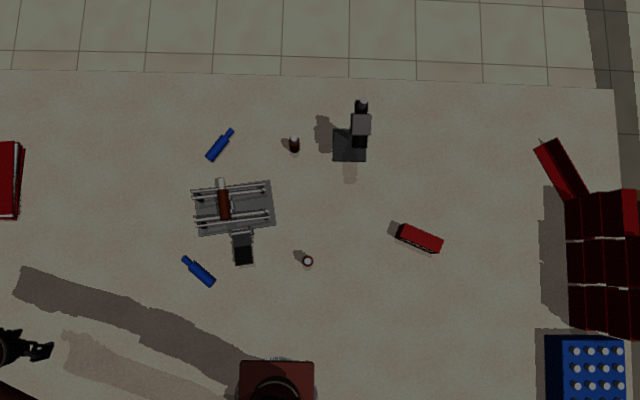

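View pics/wrist0.png

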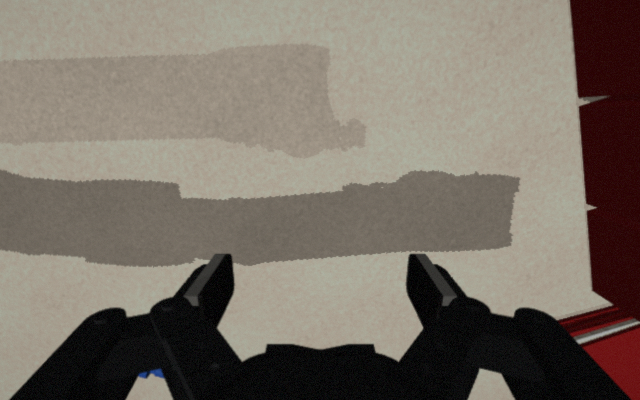

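The scene and top views show the rack at about (232,208) in top, with the pedal towards the robot at (243,250). The camera head is at (361,125), the spares at (294,145) and (307,261), and the carton at (420,238). I'll measure these now.

```bash
python3 - <<'E'
from h import *
d=load('top0'); im=d['pixels'][:,:,::-1]
def crop(im,x0,y0,w,h,s,f): cv2.imwrite(f,cv2.resize(im[y0:y0+h,x0:x0+w],None,fx=s,fy=s,interpolation=cv2.INTER_CUBIC))
crop(im,180,165,110,110,5,'pics/c1.png'); crop(im,280,90,110,90,6,'pics/c2.png')
s=load('scene0')['pixels'][:,:,::-1]
crop(s,160,120,140,130,4,'pics/c3.png')
W=cloud(d); 
for (u,v) in [(361,125),(361,118),(243,250),(222,185),(224,205),(294,145),(307,261),(420,238),(400,300)]: print(u,v,W[v,u].round(3))
E
```

```text
361 125 [ 0.782 -0.215  0.307]
361 118 [ 0.799 -0.214  0.313]
243 250 [0.455 0.111 0.054]
222 185 [0.645 0.174 0.113]
224 205 [0.585 0.164 0.119]
294 145 [ 0.781 -0.037  0.091]
307 261 [ 0.427 -0.086  0.126]
420 238 [ 0.504 -0.429  0.084]
400 300 [ 0.31  -0.386  0.003]
```

View pics/c1.png

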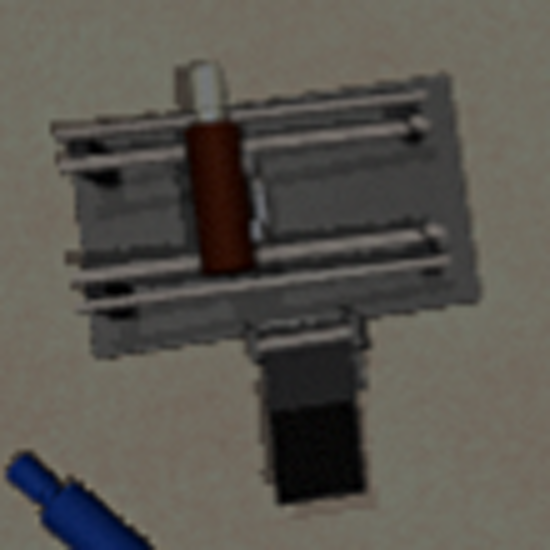

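View pics/c2.png

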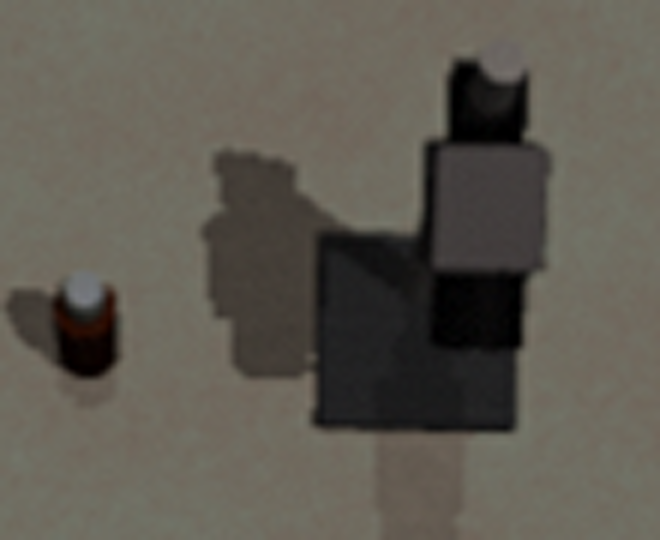

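View pics/c3.png

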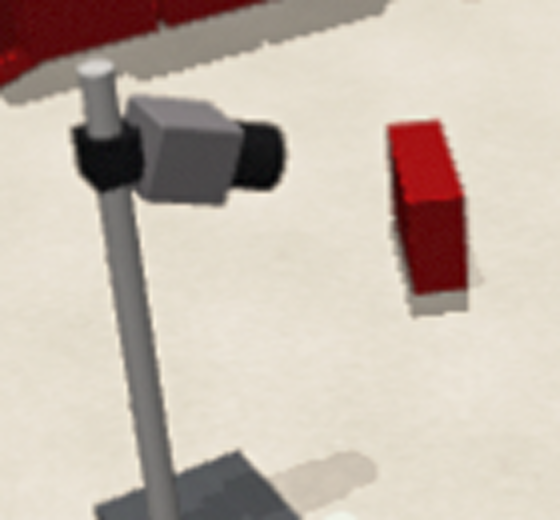

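The crops show the plate corners at about (450,73), (480,298) and (95,357) in the 5x crop. The lens front is at row ~347, columns 432–522 in the 6x crop. Next I'll fit the rack plate and the lens cylinder.

```bash
cat >> h.py <<'E'
def ray(d,u,v,z):
    K=np.array([[d['fx'],0,d['cx']],[0,d['fy'],d['cy']],[0,0,1.]])
    p=cv2.undistortPoints(np.array([[[u,v]]],float),K,np.array(d['dist'],float)).ravel()
    r=Rm(d['attitude'])@np.array([p[0],-p[1],-1]); e=np.array(d['eye'])
    return e+r*(z-e[2])/r[2]
E
python3 - <<'E'
from h import *
from scipy.optimize import least_squares
t=load('top0'); s=load('scene0'); Wt=cloud(t); Ws=cloud(s)
f=lambda x,y,z:ray(t,180+(x+.5)/5-.5,165+(y+.5)/5-.5,z)
print('plate corners', [f(*c,.008).round(4) for c in [(452,73),(482,298),(94,358)]])
print('pad', [f(*c,.06).round(4) for c in [(272,408),(358,400),(366,492),(280,503)]])
a,b,c=[f(*c,.008) for c in [(452,73),(482,298),(94,358)]]
print('len',np.linalg.norm(a-b),np.linalg.norm(b-c)); ctr=(a+c)/2; print('centre',ctr)
for v in [a-b,-(b-c)]: print('ang',np.degrees(np.arctan2(v[1],v[0])))
# plate cloud
for n,W,d in [('top',Wt,t),('scene',Ws,s)]:
    roi=(W[...,0]>.45)&(W[...,0]<.75)&(W[...,1]>-.02)&(W[...,1]<.3)
    m=roi&(W[...,2]>.004)&(W[...,2]<.012); p=W[m]; print(n,m.sum(),p[:,:2].min(0),p[:,:2].max(0),'bench z',np.nanmedian(W[(W[...,2]<.02)&(W[...,0]>.2)&(W[...,0]<.4)&(abs(W[...,1])<.3)][:,2]))
    # bottle
    px=d['pixels'].astype(int)
    br=roi&(W[...,2]>.07)&(px[...,0]>px[...,2]*2)&(px[...,0]>40); wh=roi&(W[...,2]>.09)&(px.min(-1)>100)&(px.max(-1)-px.min(-1)<30)
    print(n,'bottle',br.sum(),W[br].mean(0),W[br].min(0),W[br].max(0))
    # camera
    c=(W[...,0]>.6)&(W[...,0]<.95)&(W[...,1]<-.12)&(W[...,1]>-.32)&(W[...,2]>.2)&(W[...,2]<.33)
    vv,uu=np.where(c); print(n,'cam px',uu.min(),uu.max(),vv.min(),vv.max(),c.sum(), W[c].min(0),W[c].max(0))
E
```

```text
plate corners [array([0.6865, 0.0399, 0.008 ]), array([0.5406, 0.0151, 0.008 ]), array([0.4952, 0.2613, 0.008 ])]
pad [array([0.4654, 0.1379, 0.06  ]), array([0.4718, 0.0855, 0.06  ]), array([0.416 , 0.0782, 0.06  ]), array([0.408 , 0.1303, 0.06  ])]
len 0.14805936216882942 0.2503376669972635
centre [0.59083805 0.15058999 0.008     ]
ang 9.668293141622478
ang 100.44453893369203
top 2310 [ 0.45168209 -0.01997623] [0.74991944 0.29908669] bench z -0.00046457255224474636
top bottle 118 [0.58813315 0.16507763 0.12255655] [0.54824133 0.15270413 0.11485764] [0.6321807  0.17504961 0.12859388]
top cam px 350 370 100 147 780 [ 0.72915987 -0.23975261  0.26174266] [ 0.84903704 -0.18910638  0.32945968]
scene 3570 [ 0.45364638 -0.01808416] [0.74967925 0.29844806] bench z 0.00047918305273020323
scene bottle 464 [0.59187043 0.17646246 0.11853953] [0.54327381 0.15360825 0.0962365 ] [0.63491706 0.1930702  0.12698083]
scene cam px 177 231 143 195 1407 [ 0.72703254 -0.24124079  0.20024795] [ 0.85143682 -0.18515558  0.32986815]
```

```bash
python3 - <<'E'
from h import *
from scipy.optimize import least_squares
t=load('top0'); s=load('scene0')
P=[]
for n,d in [('top',t),('scene',s)]:
    W=cloud(d); px=d['pixels'].astype(int)
    c=(W[...,0]>.70)&(W[...,0]<.772)&(W[...,1]<-.12)&(W[...,1]>-.32)&(W[...,2]>.2)&(W[...,2]<.33)&(px.max(-1)<60)
    p=W[c]; print(n,len(p),p.min(0),p.max(0)); P.append(p)
def fit(p):
    def res(q):
        y,yaw,z0=q; a=np.array([np.cos(yaw)*np.cos(.384),np.sin(yaw)*np.cos(.384),np.sin(.384)])
        o=np.array([.75,y,z0]); r=p-o; r=r-np.outer(r@a,a)
        return np.linalg.norm(r,axis=1)-.021
    for it in [0]:
        q=least_squares(res,[-.21,0,.27],loss='soft_l1',f_scale=.002).x
    y,yaw,z0=q; a=np.array([np.cos(yaw)*np.cos(.384),np.sin(yaw)*np.cos(.384),np.sin(.384)])
    k=(.26-z0)/a[2]; print(q,np.degrees(yaw),'lens by z=.26',np.array([.75,y,z0])+k*a,'rms',np.sqrt((res(q)**2).mean()))
    t_=(p-np.array([.75,y,z0]))@a-k; print('along axis min pct',np.percentile(t_,[0,2,5,10,95]))
for p in P: fit(p)
fit(np.vstack(P))
# camera head box sides yaw from top: gray top face
W=cloud(t); px=t['pixels'].astype(int)
c=(W[...,2]>.29)&(W[...,0]>.76)&(W[...,0]<.83)&(abs(W[...,1]+.215)<.04)&(px.mean(-1)>50)
p=W[c]; h=cv2.minAreaRect(p[:,:2].astype(np.float32)); print('box',h,len(p))
for n,d in [('top',t),('scene',s)]:
  W=cloud(d);px=d['pixels'].astype(int)
  for nm,x,y in [('sp1',.781,-.037),('sp2',.427,-.086),('carton',.504,-.429)]:
    m=(abs(W[...,0]-x)<.09)&(abs(W[...,1]-y)<.09)&(W[...,2]>.03)&(W[...,2]<.2)
    print(n,nm,W[m].min(0).round(3),W[m].max(0).round(3))
  bl=(px[...,2]>px[...,0]*2)&(px[...,2]>60)&(W[...,0]>.3)&(W[...,0]<.9)&(W[...,1]>0)
  print('blue',np.nanmin(W[bl],0).round(3),np.nanmax(W[bl],0).round(3))
E
```

```text
top 231 [ 0.72915987 -0.23763679  0.26174266] [ 0.77135057 -0.18968389  0.30263981]
scene 166 [ 0.73070175 -0.21371214  0.25145981] [ 0.76909214 -0.18766406  0.2926596 ]
[-0.21453633  0.06703288  0.26623061] 3.8407009974363127 lens by z=.26 [ 0.73461455 -0.2155692   0.26      ] rms 0.0036016295563745973
along axis min pct [0.00098088 0.00292503 0.0035529  0.00572057 0.03871118]
[-0.21467399  0.05297306  0.26806744] 3.0351328557854105 lens by z=.26 [ 0.73006198 -0.21573116  0.26      ] rms 0.001921134015239721
along axis min pct [0.00810413 0.0090469  0.01048642 0.01165138 0.03722166]
[-0.21450968  0.05683331  0.26672196] 3.256308530569255 lens by z=.26 [ 0.73339075 -0.21545465  0.26      ] rms 0.003023488799052056
along axis min pct [0.00228452 0.00439365 0.00588    0.00760941 0.03919617]
box ((0.7947771549224854, -0.21497924625873566), (0.06939307600259781, 0.04794616252183914), 2.866867780685425) 373
top sp1 [ 0.779 -0.052  0.03 ] [ 0.806 -0.02   0.131]
top sp2 [ 0.412 -0.102  0.084] [ 0.445 -0.074  0.128]
top carton [ 0.46 -0.5   0.03] [ 0.55  -0.365  0.092]
blue [0.341 0.166 0.018] [0.849 0.304 0.039]
scene sp1 [ 0.778 -0.047  0.03 ] [ 0.812 -0.014  0.127]
scene sp2 [ 0.412 -0.1    0.03 ] [ 0.448 -0.064  0.129]
scene carton [ 0.466 -0.502  0.03 ] [ 0.553 -0.362  0.091]
blue [0.348 0.17  0.001] [0.852 0.311 0.039]
```

```bash
cat >> h.py <<'E'
YAW=np.radians(10.1); O=np.array([.6065,.0665,0]); LENS=np.array([.736,-.2155,.26]); CYAW=.055
def rk(x,y,z): c,s=np.cos(YAW),np.sin(YAW); return O+np.array([c*x-s*y,s*x+c*y,z])
def Rt(yaw,pitch,flip):
    # bottle axis along yaw, cap up by pitch; tool x along (flip) bottle axis, z down-ish
    B=R.from_euler('ZY',[yaw,-pitch]).as_matrix()
    x,y,z=B[:,0]*flip,-B[:,1]*flip,-B[:,2]
    return R.from_matrix(np.stack([x,y,z],1)).as_rotvec()
E
python3 - <<'E'
from workcell import robot,claw,planner,eyes,job
from h import *
st=robot.get_state(); w=load('wrist0')
print('cam in tool',Rm(st['ee_rot']).T@(np.array(w['eye'])-st['tcp_pos']), 'look',Rm(st['ee_rot']).T@(-Rm(w['attitude'])[:,2]))
a=np.array([np.cos(.384)*np.cos(CYAW),np.cos(.384)*np.sin(CYAW),np.sin(.384)]); T=LENS-.14*a; print('target',T)
for fl in (1,-1):
    for nm,p,r in [('pedal',rk(-.157,.07,.05),Rt(YAW,0,fl)),('pedalup',rk(-.157,.07,.15),Rt(YAW,0,fl)),('grasp',rk(0,0,.078),Rt(YAW,0,fl)),('up',rk(0,0,.26),Rt(YAW,0,fl)),('tgt',T+.008*Rm(Rt(CYAW,.384,fl))[:,2],Rt(CYAW,.384,fl))]:
        q=planner.solve_ik(p,r); print(fl,nm,p.round(3),None if q is None else np.round(q,2))
E
```

```text
cam in tool [ 0.07434018 -0.00020331 -0.13170344] look [-2.89101521e-01 -9.51887103e-04  9.57297971e-01]
target [ 0.60639199 -0.22263564  0.2075515 ]
1 pedal [0.44  0.108 0.05 ] [-0.94  0.15  0.65  2.16 -0.12  0.86 -1.61]
1 pedalup [0.44  0.108 0.15 ] [-0.94 -0.02  0.6   2.07  0.01  1.09 -1.74]
1 grasp [0.606 0.066 0.078] [-0.76  0.47  0.73  1.77 -0.36  1.03 -1.28]
1 up [0.606 0.066 0.26 ] [-0.8   0.3   0.77  1.57 -0.21  1.36 -1.4 ]
1 tgt [ 0.609 -0.222  0.2  ] [-0.37  0.17  0.82  1.88 -0.4   0.84 -0.88]
-1 pedal [0.44  0.108 0.05 ] [-0.8   0.14  0.49  2.16 -0.09  0.86  1.49]
-1 pedalup [0.44  0.108 0.15 ] [-0.84 -0.02  0.5   2.06  0.01  1.09  1.41]
-1 grasp [0.606 0.066 0.078] [-0.6   0.43  0.52  1.77 -0.25  1.01  1.76]
-1 up [0.606 0.066 0.26 ] [-0.67  0.27  0.6   1.57 -0.15  1.35  1.69]
-1 tgt [ 0.609 -0.222  0.2  ] [ 0.68  0.16 -0.34  1.83 -0.13  0.81  2.05]
```

```bash
python3 - <<'E'
from workcell import robot,claw,planner,eyes,job
from h import *
claw.gripper_to(0.0,40)
robot.movep(rk(-.157,.07,.16),Rt(YAW,0,1))
st=robot.get_state(); print(st['time_s'],st['tcp_pos'],rk(-.157,.07,.16),st['grip_width'],st['ft_force'])
grab(eyes,'wrist','w1'); grab(eyes,'top','t1'); print(robot.get_state()['joint_positions'].round(2))
E
```

```text
2.95 [0.43984182 0.10866416 0.16021847] [0.43965733 0.10788265 0.16      ] 0.0003413568810294491 [ 0.34066617 -0.57212883  0.67229644]
[-0.94 -0.03  0.6   2.05  0.02  1.12 -1.75]
```

View pics/w1.png

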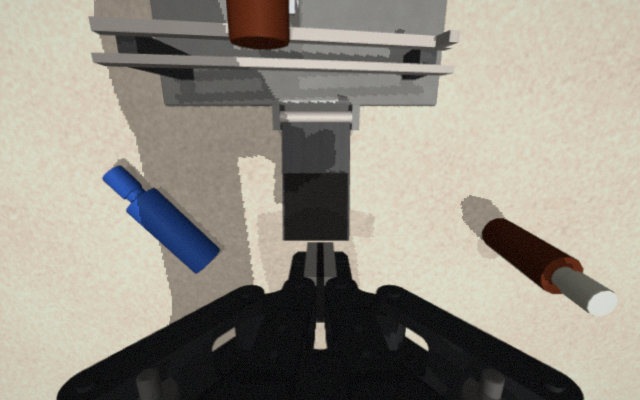

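The wrist view shows the pad corners at about (282,173), (349,173), (349,241) and (282,241), with the fingertips centred at column 320. I'll check the pad position from the depth map.

```bash
python3 - <<'E'
from h import *
d=load('w1');W=cloud(d)
print(np.nanmean(W[195:230,290:342].reshape(-1,3),0))
for z,(u,v) in [(.0655,(282,173)),(.0655,(349,173)),(.06,(349,241)),(.06,(282,241))]: print(ray(d,u,v,z).round(4),W[v-3 if v>200 else v+3,u+3 if u<300 else u-4].round(4))
print('plate edges z.008',ray(d,163,104,.008),ray(d,437,104,.008)); print(rk(-.157,.07,.062), rk(-.075,.210,0), rk(-.075,-.04,0))
E
```

```text
[0.43481811 0.11126409 0.06254867]
[0.4627 0.1426 0.0655] [0.4587 0.1407 0.0564]
[0.4719 0.0914 0.0655] [0.4673 0.0928 0.0563]
[0.4133 0.0785 0.06  ] [0.4184 0.0836 0.0672]
[0.4032 0.1347 0.06  ] [0.41   0.1323 0.0679]
plate edges z.008 [0.49429223 0.26411079 0.008     ] [0.53874298 0.0176582  0.008     ]
[0.43965733 0.10788265 0.062     ] [0.49583525 0.26009316 0.        ] [0.53967693 0.01396737 0.        ]
```

```bash
python3 - <<'E'
from workcell import robot,claw,planner,eyes,job
from h import *
p=np.array([.4385,.109,0])
z0=.080; robot.line_to(p+[0,0,z0])
f0=robot.get_state()['ft_force']; print(f0)
robot.line_to(p+[-.001,0,.058],vel=.06)
z=.058
while z>.040:
    robot.line_to(p+[-.003,0,z],vel=.05)
    st=robot.get_state(); F=st['ft_force']-f0; print(round(z,4),st['tcp_pos'].round(4),F.round(1),round(st['time_s'],2))
    if F[2]>22: break
    z-=.004 if z>.05 else .0015
robot.sleep(.6)
st=robot.get_state(); print(st['time_s'],st['tcp_pos'],(st['ft_force']-f0).round(1))
grab(eyes,'scene','s2')
E
```

```text
[0.583641  0.2480727 0.834763 ]
0.058 [0.4368 0.1095 0.0588] [ 0.2 -1.4  4.5] 4.5
0.054 [0.4366 0.1094 0.0547] [-1.7 -1.1  6.6] 4.75
0.05 [0.4365 0.1094 0.0507] [-2.2 -0.6  8.2] 5.0
0.0485 [0.4365 0.1094 0.0493] [-2.2 -0.8  8.4] 5.25
0.047 [0.4365 0.1094 0.0478] [-1.4 -1.1  8.7] 5.5
0.0455 [0.4367 0.1094 0.0472] [-7.8 -3.  25.3] 5.75
6.35 [0.43667464 0.10944333 0.04723556] [-8.2 -3.8 24.6]
```

View pics/s2.png

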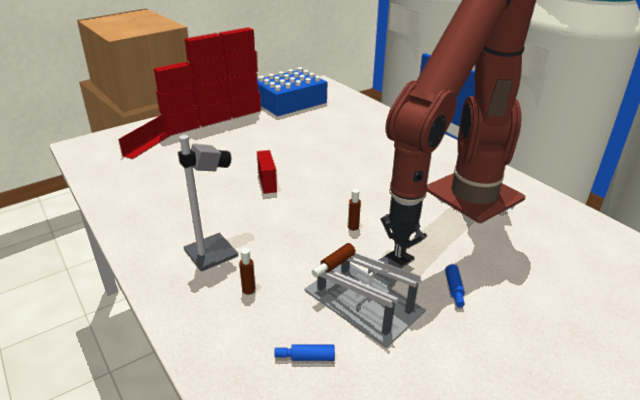

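The sharp force rise at tip height ~36 mm shows the pedal is at its stop. The scene picture shows the bottle rolled to the rail end at (335,260). I'll release the pedal, go above the bottle and look again.

```bash
python3 - <<'E'
from workcell import robot,claw,planner,eyes,job
from h import *
robot.line_to([.4385,.109,.14],vel=.15)
robot.movep(rk(-.05,0,.24),Rt(YAW,0,1))
claw.gripper_to(.085,40)
for n in ['wrist','top','scene']: grab(eyes,n,n+'3')
st=robot.get_state(); print(st['time_s'],st['tcp_pos'],st['ft_force'])
E
```

```text
8.8083 [0.55727751 0.05772181 0.23998564] [ 0.31138293 -0.10610696 -0.37819298]
```

View pics/wrist3.png

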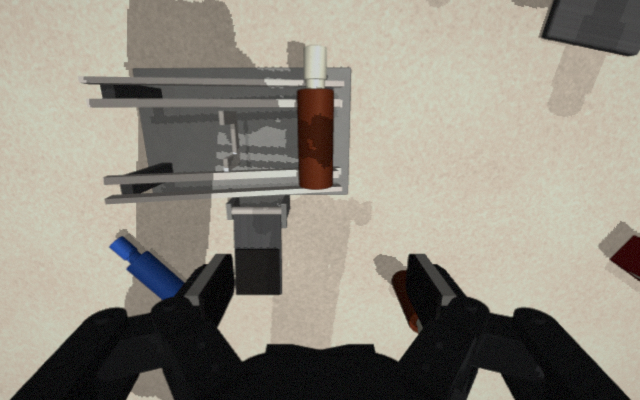

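View pics/scene3.png

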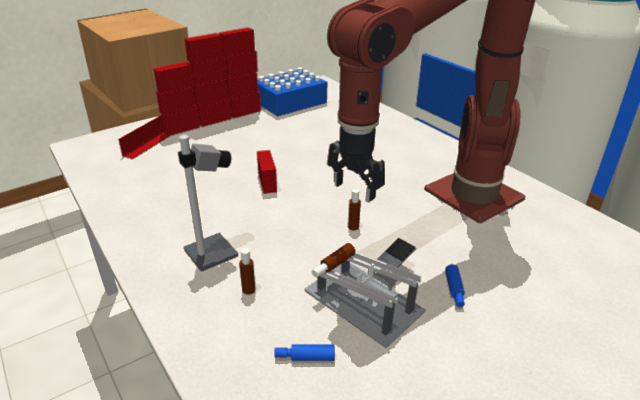

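The wrist view shows the stopped bottle: brown part at columns 298–333 and rows 88–188, cap tip at (316,45), and the pedal up again. I'll locate it from all three cameras.

```bash
python3 - <<'E'
from h import *
d=load('wrist3')
print('wrist ends',ray(d,316,88,.1).round(4),ray(d,316,188,.085).round(4),'cap',ray(d,316,45,.09).round(4))
print('mid',ray(d,315.5,138,.09).round(4))
for n in ['wrist3','top3','scene3']:
    d=load(n);W=cloud(d);px=d['pixels'].astype(int)
    roi=(abs(W[...,0]-.607)<.08)&(abs(W[...,1]-.07)<.05)&(W[...,2]>.06)&(W[...,2]<.115)
    br=roi&(px[...,0]>px[...,2]*2)&(px[...,0]>40)
    p=W[br]; c,s=np.cos(YAW),np.sin(YAW); q=p-O; rx=c*q[:,0]+s*q[:,1]; ry=-s*q[:,0]+c*q[:,1]
    print(n,len(p),'rack-x',np.percentile(rx,[1,99]).round(4),'ry',np.percentile(ry,[1,50,99]).round(4),'zmax',np.percentile(p[:,2],98).round(4),'ridge ry',np.median(ry[p[:,2]>np.percentile(p[:,2],80)]).round(4))
    k=np.polyfit(p[:,0],p[:,1],1); print('yaw',np.degrees(np.arctan(k[0])))
E
```

```text
wrist ends [0.649  0.0773 0.1   ] [0.5579 0.0616 0.085 ] cap [0.6838 0.0836 0.09  ]
mid [0.6065 0.0705 0.09  ]
wrist3 3303 rack-x [-0.0438  0.0422] ry [-0.0111  0.0042  0.0195] zmax 0.1028 ridge ry 0.0044
yaw 8.86359070553436Traceback (most recent call last):
  File "<stdin>", line 10, in <module>
    return _quantile_unchecked(
        a, q, axis, out, overwrite_input, method, keepdims, weights)
    return _ureduce(a,
                    func=_quantile_ureduce_func,
    ...<5 lines>...
                    overwrite_input=overwrite_input,
                    method=method)
    r = func(a, **kwargs)
    result = _quantile(arr,
                       quantiles=q,
    ...<2 lines>...
                       out=out,
                       weights=wgt)
    slices_having_nans = np.isnan(arr[-1, ...])
                                  ~~~^^^^^^^^^
IndexError: index -1 is out of bounds for axis 0 with size 0
```

```bash
python3 - <<'E'
from workcell import robot,claw,planner,eyes,job
from h import *
c=np.array([.6058,.0690,0]); rot=Rt(np.radians(9.8),0,1)
robot.movep(c+[0,0,.16],rot)
robot.line_to(c+[0,0,.076],vel=.1)
st=robot.get_state(); print(st['time_s'],st['tcp_pos'],st['ft_force'])
claw.gripper_to(.0,45)
robot.sleep(.2)
st=robot.get_state(); print(st['time_s'],st['tcp_pos'],st['ft_force'],st['grip_width'])
grab(eyes,'scene','scene4')
d=load('scene4')['pixels'][:,:,::-1]; cv2.imwrite('pics/c4.png',cv2.resize(d[170:350,260:440],None,fx=3,fy=3))
E
```

```text
10.2667 [0.60627977 0.06896348 0.07664494] [ 0.09500562 -0.57401021 -0.56970142]
10.9917 [0.60587645 0.07068041 0.07655222] [-2.11408821  4.14797978  5.14921475] 0.032739934316412894
```

View pics/c4.png

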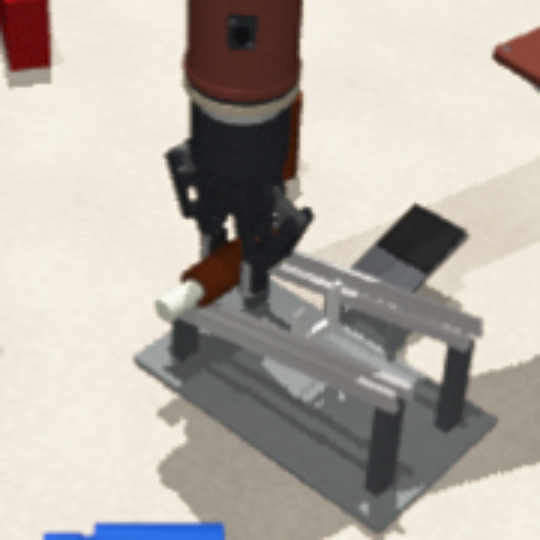

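The bottle is gripped at 33 mm width. The arm was pulled about 1.7 mm to +y, which agrees with the wrist estimate. I'll lift it and view the lens and the bottle before the final approach.

```bash
python3 - <<'E'
from workcell import robot,claw,planner,eyes,job
from h import *
st=robot.get_state(); p=st['tcp_pos']; rot=st['ee_rot']
robot.line_to([p[0],p[1],.26],vel=.15)
# look from pulled-back pose, camera yaw
a=np.array([np.cos(.384)*np.cos(CYAW),np.cos(.384)*np.sin(CYAW),np.sin(.384)]); T=LENS-.14*a
r2=Rt(CYAW,.384,1)
pre=T+.008*Rm(r2)[:,2]-a*.07+np.array([0,0,.06])
robot.movep(pre,r2)
robot.sleep(.3)
st=robot.get_state(); print(st['time_s'],st['tcp_pos'],pre,st['ft_force'],st['grip_width'])
for n in ['wrist','top','scene']: grab(eyes,n,n+'5')
E
```

```text
13.8833 [ 0.54504301 -0.22548714  0.23403769] [ 0.5445805  -0.2260387   0.23390986] [ 0.21315604 -0.22513393 -0.52383005] 0.032870423807353874
```

View pics/wrist5.png

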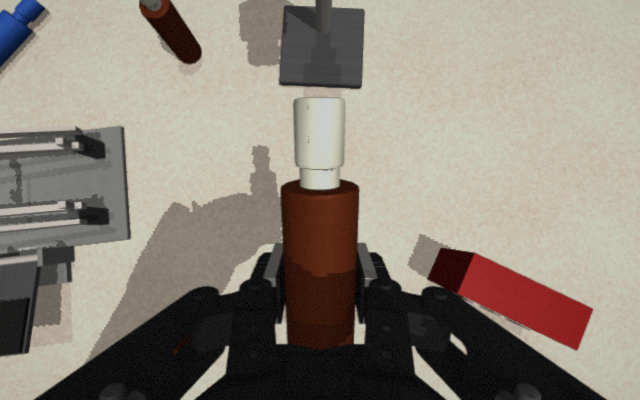

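View pics/scene5.png

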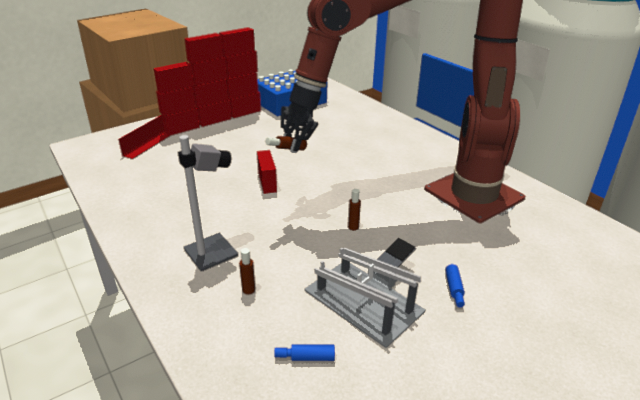

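View pics/top5.png

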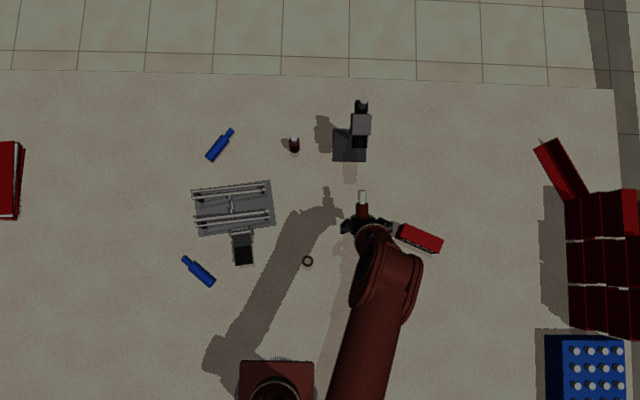

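The bottle is held straight. In the wrist view the cap tip is at (319,97), in the scene view at about (268,142), and in the top view at about (362,190). Top and scene see both the bottle and the lens, so I'll measure the relative offset in each and remove the calibration bias.

```bash
cat > m.py <<'E'
from h import *
from scipy.optimize import least_squares
def measure(tag,tcp,ee):
    out={}
    Re=Rm(ee)
    for n in ['wrist','top','scene']:
        d=load(n+tag); W=cloud(d); px=d['pixels'].astype(int)
        q=(W-tcp)@Re   # tool frame
        roi=(abs(q[...,1])<.03)&(q[...,0]>-.06)&(q[...,0]<.11)&(abs(q[...,2]+.008)<.03)
        br=roi&(px[...,0]>px[...,2]*1.7)&(px[...,0]>45)&(q[...,0]<.05)
        wh=roi&(px.min(-1)>75)&(px.max(-1)-px.min(-1)<60)&(q[...,0]>.055)
        pb,pw=q[br],q[wh]
        if len(pw)<20: print(n,'few',len(pb),len(pw)); continue
        def res(x):
            a=np.array([1,x[2],x[3]]);a/=np.linalg.norm(a)
            def dist(p,r):
                v=p-np.array([0,x[0],x[1]]); v=v-np.outer(v@a,a); return np.linalg.norm(v,axis=1)-r
            return np.r_[dist(pb,.017) if len(pb)>30 else [],dist(pw,.0105)]
        f=least_squares(res,[0,-.008,0,0],loss='soft_l1',f_scale=.001)
        a=np.array([1,f.x[2],f.x[3]]);a/=np.linalg.norm(a)
        tip=np.percentile(pw@a,99.5); tipP=np.array([0,f.x[0],f.x[1]])+a*tip
        print(n,len(pb),len(pw),'tool y,z',f.x.round(4),'rms',np.sqrt((f.fun**2).mean()).round(4),'tip tool',tipP.round(4),'tip world',(tcp+Re@tipP).round(4),'axis',(Re@a).round(4))
        out[n]=(tcp+Re@tipP,Re@a)
    return out
E
python3 - <<'E'
from m import *
from workcell import robot
st=robot.get_state(); measure('5',st['tcp_pos'],st['ee_rot'])
E
```

```text
wrist 9225 3365 tool y,z [-0.0005 -0.0084 -0.0054  0.0028] rms 0.0008 tip tool [ 0.0794 -0.0009 -0.0082] tip world [ 0.6151 -0.2211  0.2712] axis [0.9266 0.0569 0.3718]
top 22 60 tool y,z [-0.0022 -0.0101  0.0325  0.0342] rms 0.0015 tip tool [ 0.0799  0.0004 -0.0074] tip world [ 0.6159 -0.2224  0.2707] axis [0.9394 0.0196 0.3424]
scene 189 93 tool y,z [ 0.0023 -0.009  -0.0051  0.0056] rms 0.0025 tip tool [ 0.0831  0.0018 -0.0086] tip world [ 0.6186 -0.2236  0.273 ] axis [0.9276 0.0566 0.3692]
```

```bash
python3 - <<'E'
from workcell import robot,claw,planner,eyes,job
from m import *
L=np.array([.7345,-.2137,.26]); a=np.array([np.cos(.384)*np.cos(CYAW),np.cos(.384)*np.sin(CYAW),np.sin(.384)])
r2=Rt(CYAW,.384,1); tip=L-.06*a
robot.line_to(tip-Rm(r2)@np.array([.080,-.0007,-.0082]),r2,vel=.08)
robot.sleep(.5)
st=robot.get_state(); print(st['time_s'],st['tcp_pos'],np.abs(st['qvel']).max(),st['ft_force'],'tip goal',tip)
for n in ['wrist','top','scene']: grab(eyes,n,n+'6')
o=measure('6',st['tcp_pos'],st['ee_rot'])
for n,(t,ax) in o.items(): print(n,'tip->lens: axial',((np.array([.736,-.2155,.26])-t)@a).round(4),'vec',(np.array([.736,-.2155,.26])-t-.06*a).round(4))
s=load('scene6')['pixels'][:,:,::-1]; cv2.imwrite('pics/c6.png',cv2.resize(s[100:220,160:340],None,fx=4,fy=4,interpolation=cv2.INTER_CUBIC))
s=load('top6')['pixels'][:,:,::-1]; cv2.imwrite('pics/c7.png',cv2.resize(s[90:250,310:440],None,fx=3.7,fy=3.7,interpolation=cv2.INTER_CUBIC))
E
```

```text
15.5833 [ 0.60801007 -0.22129361  0.20000603] 0.002726910185698694 [-0.06997864  0.42601042 -0.83583418] tip goal [ 0.67895371 -0.21675813  0.23752207]
wrist 8948 3308 tool y,z [-0.0001 -0.0084 -0.0041  0.0034] rms 0.0007 tip tool [ 0.079  -0.0004 -0.0081] tip world [ 0.678  -0.217   0.2371] axis [0.9267 0.0552 0.3716]
top 39 54 tool y,z [-0.0004 -0.0076  0.0143 -0.0005] rms 0.002 tip tool [ 0.0814  0.0007 -0.0077] tip world [ 0.6805 -0.218   0.2376] axis [0.9262 0.0367 0.3752]
scene 229 94 tool y,z [ 0.0022 -0.009  -0.0007  0.0116] rms 0.0025 tip tool [ 0.0838  0.0021 -0.008 ] tip world [ 0.6827 -0.2193  0.2388] axis [0.93  0.052 0.364]
wrist tip->lens: axial 0.0623 vec [ 0.0024 -0.0016  0.0004]
top tip->lens: axial 0.0599 vec [-0.0001 -0.0005 -0.0001]
scene tip->lens: axial 0.0575 vec [-0.0022  0.0008 -0.0013]
```

View pics/c6.png

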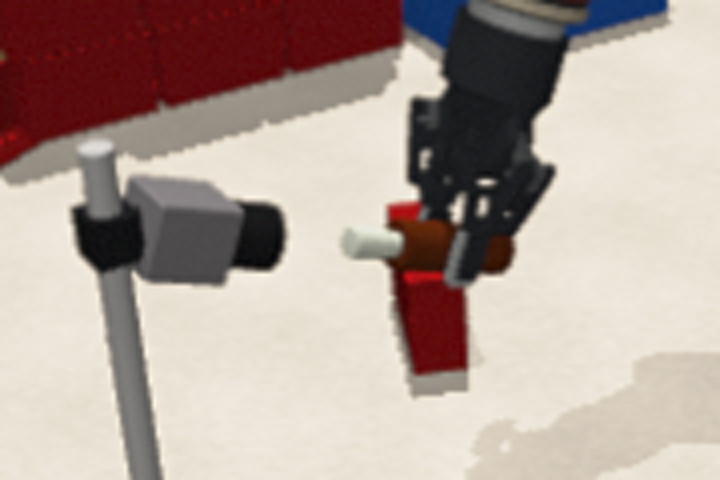

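View pics/c7.png

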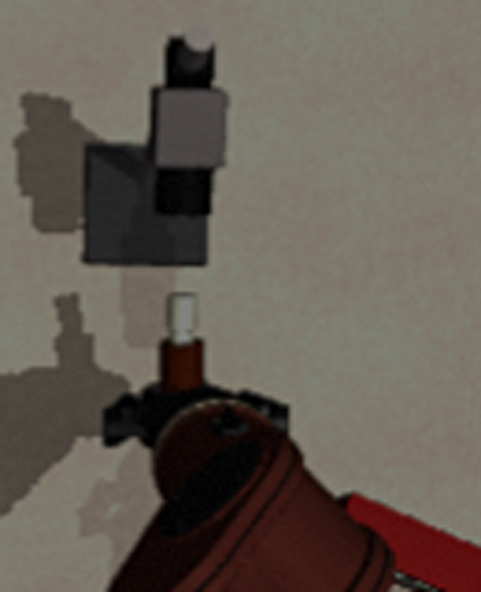

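The scene crop shows the cap tip at (345,242), level with the lens front at (280,235) and in line with it. The top crop shows the bottle axis at column ~182 and the lens at ~184. All three cameras put the tip within about 3 mm of the goal, and nothing is moving, so I'm handing the job in.

```bash
python3 - <<'E'
from workcell import robot,claw,planner,eyes,job
job.close_job(); st=robot.get_state(); print(st['time_s'],st['grip_width'])
E
```

```text
the job is handed in; nothing more can be done
the job is handed in; nothing more can be done
```

The job is handed in, with the bottle held in front of the inspection camera and nothing seen to go wrong. The handover gives no verdict, so this rests on my own checks.

- **Pedal:** I pressed it to its stop, where the force jumped from 9 N to 25 N with the fingertips at about 36 mm, and held it for over 0.6 s. The bottle rolled to the end of the rails, and pictures after release showed the pedal back up.
- **Pick and hold:** I gripped the bottle at its middle with 45 N (33 mm opening), lifted it off the rails and moved it in front of the lens, cap towards it. The arm's clock stood at about 15.6 s of the 48 s allowed.
- **Last checks:** The three cameras put the cap tip within about 3 mm of the focus point. The bottle's axis was within about 0.02 rad of the camera's. The arm was practically still and the wrist force below 1 N. The later pictures showed no sign that the carton or the standing bottles had moved.
- **Disagreement:** The cameras differed by 2 to 5 mm. The top and scene views put the rack about 3–4 mm off in y compared with the wrist camera and the contact during the grasp. I allowed for this in the final position.

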